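# Seat a reagent bottle in a stand whose floor height is unknown

## Task

Put the small amber reagent bottle with the black cap upright into the empty aluminium bottle stand. Somebody has reset the height of the stand's floor and it is hard to see, so lower the bottle slowly until you feel it come down on the floor, and only then let go: neither drop it nor press it down hard. Leave the flask in the other stand and the big white bottle standing where they are.

Things in the scene. Friction and masses are not known exactly. Their poses are not given: they have to be found in the camera images.
- small_bottle: small amber bottle with black screw cap, to be moved: round, 35 mm across, 83 mm high (shoulder from about 60 mm up, cap the top 12 mm), about 150 g. Origin: centre of its underside, z up. Stands on the worktop left or right of the stands. Grip round the body, any yaw, fingertips at least 35 mm above its base so that they clear the stand's rim; TCP 58 mm above its base is right
- empty_stand: the empty one of two alike fixed aluminium bottle stands: round cup, 70 mm outside, 60 mm inside, on an 84 mm foot, black thumb screw on its side (out to 50 mm). Rim 38 mm above the worktop. Inside, a flat black floor pad lies at an unknown height, its top 10 to 28 mm above the worktop, cushioned: it gives 1 mm per 3 N, 6 mm at most. Origin: on the cup's axis at worktop height, z up
- flask: a glass conical flask, 52 mm across and 88 mm high, standing in the other stand (same shape and size as the empty one); to be left alone. Origin: the centre of its underside
- big_bottle: a white plastic bottle with a white ribbed cap, 64 mm across and 131 mm high, standing on the worktop; to be left alone. Origin: the centre of its underside

How it is judged:
By the outcome, as a careful person would: the job done as asked, in the order asked, and still so for the second after the job is handed in, with the robot touching nothing.
It also fails if it takes over 38 s, if anything falls off the work surface, if the arm or the gripper's body presses on something with over 40 N, if the wrist force passes 120 N, or if a joint passes its speed limit or range.

## Robot

A 6-joint arm with a two-finger parallel gripper is mounted at the origin on a cart in front of the work surface, level with it; the furniture and walls round the work are solid. World frame = base frame: x ahead of the robot, y to its left, z up, the work surface at z = 0. Lengths are in mm, angles in degrees, forces in N, time in s.
With the tool pointing down it reaches from about 300 to 950 mm from the base axis. Payload 3.1 kg.
Tool frame: the origin (TCP) lies between the finger pads, 19 mm behind the fingertips; this is the grasp point; z points along the fingers, y is the line along which they close (so a half turn about z gives the same grasp; the last joint's range is limited). The gripper opens to 85 mm and grips with 20 to 120 N. Pads are 22 mm wide; open, the fingers measure 114 mm over their backs; the gripper's body (76 mm by 85 mm) begins 54 mm behind the grasp point. The pads swing forward as they close: fully open they stand 13 mm farther back than shut.
Start: joints at [-72.92, 17.653, 93.61, -0, 68.738, -3.994], TCP at [224.701, -583.217, 249.972] pointing down, gripper open.
Joint ranges: [-175.34, 175.34], [-45.06, 112.39], [2.9, 150.54], [-68.45, 248.45], [3.09, 151.38], [-168.51, 168.51]. Speed limits (degrees/s): [159.86, 159.86, 180, 180, 180, 180].

## Interface

Orientations are given as [roll, pitch, yaw] about the fixed x, y, z axes, in that order (R = Rz(yaw) Ry(pitch) Rx(roll)).
In Python, from rig import arm gives the robot as it stands.
- The arm moves only by the tool advance, called after ">>>" as name(argument=value, ...), one argument or row to a line, values as JSON. Schema: {"type":"object","properties":{"ticks":{"type":"array","items":{"type":"number"},"minItems":5,"maxItems":100},"only":{"type":"string"},"quiet":{"type":"boolean"},"lines":{"type":"string"}},"required":["ticks"],"additionalProperties":false}. ticks is one flat list of numbers that holds 1 to 20 rows one after another, with no inner brackets; each row has 5 numbers: the opening from 0.0 (shut) to 1.0 (fully open), then dx, dy, dz in shares of the most that a row can go, 1 being 62.5 mm, then a turn about the tool's z in normalised numbers (1 is 180 degrees); each row shifts and turns the commanded pose from where the row before left it, along the tool's axes as they then stand; what a row does not reach is not made up. A row lasts 1/8 s, in which the tool goes at most 62.5 mm and 10.7 degrees, less where a joint would pass 70% of its speed; a pose out of reach is approached as far as the arm can. The fingers move at their own pace and stop on an object; the grip force is fixed at half the most. Time passes only in rows, so rows that do not move let the fingers close. The tool returns the time, the measured TCP pose, the force, the opening and the grip force at its end. only (a regular expression) keeps the lines of the reply that match it, lines (a string "A,B") keeps lines A to B, and quiet returns only ok. Input that does not fit is refused with a message, and nothing moves.
- arm.read_state(): the state, without advancing time (a new reading comes with each control period).
- arm.read_camera(name): name is "scene" or "top" or "wrist"; returns the picture (400x640x3 uint8, red, green, blue); there is no depth.
- arm.camera_info(name): a dict with "vertical_fov" (degrees; the focal length in pixels is half the picture's height over the tangent of half this angle, whatever the lens; pixels are square), "cx", "cy" (the principal point, pixels), "k1" (the pictures are not rectified: a ray, as slopes to the right and down, at radius r is drawn at 1 + k1 r^2 times it, then the intrinsics apply), "R" (3x3) and "t" (3): a world point X has camera coordinates R X + t. Camera axes: x right, y down, z forward; pixel columns grow to the right and rows downward; lengths in mm; the calibration is good to about 2 mm. A picture is of the moment at which its call begins: read the wrist's pose just before it. camera_info takes no time and is no camera call; for the wrist camera it gives the pose at the moment of the call.
- arm.close_job(): hands the job in; it is judged then, once.
The state is a dict: "time": time; "joint_positions": joint angles; "qvel": joint speeds; "joint_torque": joint torques, N m; "tool_pos": TCP position; "ee_rot": TCP orientation; "wrist_force": force on the tool from outside, world axes, zero at the start; "torque": the same for the moment, N m; "opening": opening from 0.0 (shut) to 1.0 (fully open); "grip_force": force on a finger pad.
Only numpy, scipy, OpenCV 4.12 (cv2) and the standard library are available. Lean on these libraries where they do the work, as an engineer would, in place of code of your own. Each camera call takes 0.05 s, during which the arm holds its last target. There are 200 camera calls.

## Working session

There is one attempt and no reset: what is moved stays moved. The work goes in short steps, Python scripts to look and compute and a tool call to move; the robot and the scene stay as the last step left them, time stands still between calls to the robot, and variables do not carry over. Pictures are saved under pics/ and viewed, at most 10 in all, crops included, and the job is handed in when it is done.

```bash
mkdir -p pics; ls; python3 - <<'E'
from rig import arm
import cv2
s=arm.read_state();print(s['time'],s['tool_pos'],s['ee_rot'],s['opening'],s['wrist_force'])
for n in ['scene','top']:
    i=arm.camera_info(n);print(n,i)
    cv2.imwrite(f'pics/{n}0.png',arm.read_camera(n)[:,:,::-1])
E
```

```text
pics
rig.py
0.0 [ 224.462859   -582.46564529  248.75015483] [-1.79869584e+02 -8.41697959e-03  2.10720143e+01] 1.0019992199640875 [ 0.1788524  -0.32607222  0.44746681]
scene {'vertical_fov': 44.78290460054296, 'cx': 320.0054823660654, 'cy': 204.1006982975189, 'k1': -0.10532556134861054, 'R': array([[ 0.5686236 , -0.82259548,  0.00197147],
       [-0.53927801, -0.37458648, -0.75423087],
       [ 0.62116539,  0.4278103 , -0.65660636]]), 't': array([-312.24771108,  309.59440413, 1112.41794727])}
top {'vertical_fov': 46.310480045565505, 'cx': 314.7865823896174, 'cy': 198.48817826840192, 'k1': -0.03463561988311185, 'R': array([[-0.01334859, -0.99984584, -0.0114066 ],
       [-0.99189137,  0.01468256, -0.12623759],
       [ 0.12638561,  0.00962901, -0.99193445]]), 't': array([   4.84639232,  529.02779999, 1177.96159107])}
```

View pics/scene0.png

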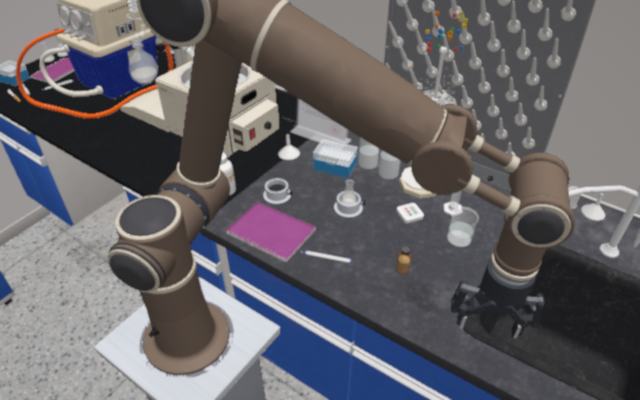

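View pics/top0.png

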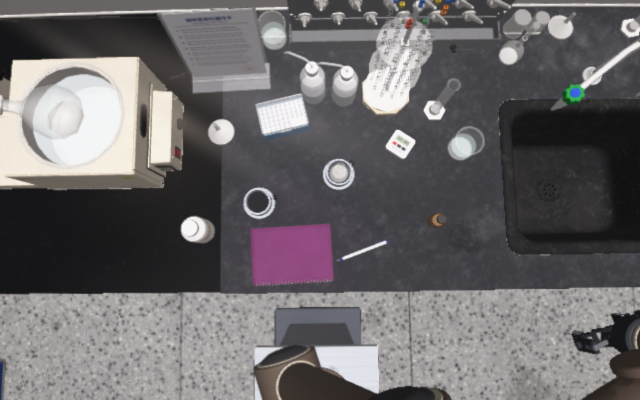

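The amber bottle is at scene (403,261) and top (438,220). The empty stand is at scene (277,188) and top (259,203), and the flask's stand is at top (339,173). I'll enlarge these for precise pixels.

```bash
python3 - <<'E'
import cv2,numpy as np
s=cv2.imread('pics/scene0.png');t=cv2.imread('pics/top0.png')
c=lambda im,x,y,w=50,h=38:cv2.resize(im[y-h//2:y+h//2,x-w//2:x+w//2],None,fx=8,fy=8,interpolation=cv2.INTER_CUBIC)
# origins: scene bottle (378,242) stand (252,169); top bottle (413,201) stand (234,184)
cv2.imwrite('pics/crop.png',np.vstack([np.hstack([c(s,403,261),c(s,277,188)]),np.hstack([c(t,438,220),c(t,259,203)])])[:600])
E
```

```text
(no output)
```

View pics/crop.png

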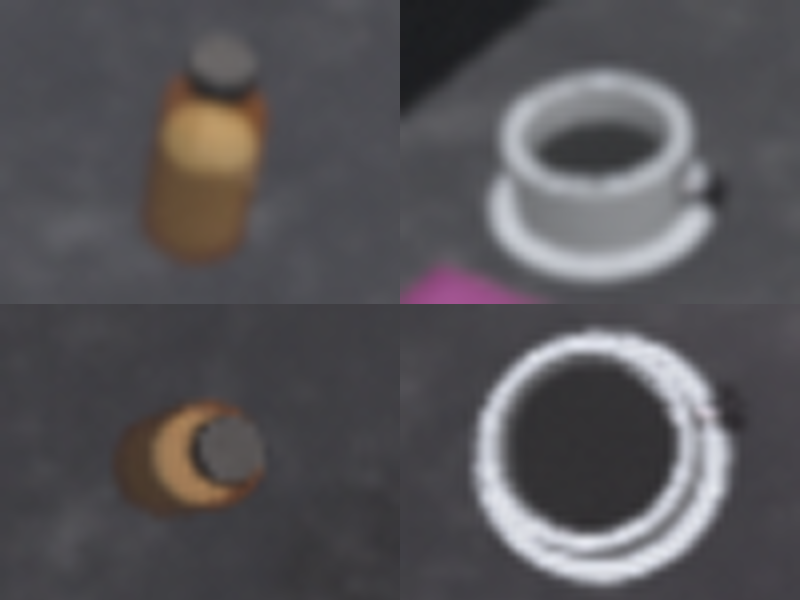

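```bash
cat > geo.py <<'E'
from rig import arm
import cv2,numpy as np
def ray(info,u,v):
    f=200/np.tan(np.radians(info['vertical_fov']/2))
    K=np.array([[f,0,info['cx']],[0,f,info['cy']],[0,0,1]])
    p=cv2.undistortPoints(np.array([[[u,v]]],float),K,np.array([info['k1'],0,0,0.]))[0,0]
    R=np.array(info['R']);t=np.array(info['t'])
    d=R.T@np.array([p[0],p[1],1]);return -R.T@t,d/np.linalg.norm(d)
def tri(rs):
    A=sum(np.eye(3)-np.outer(d,d) for c,d in rs);b=sum((np.eye(3)-np.outer(d,d))@c for c,d in rs)
    X=np.linalg.solve(A,b);return X,[np.linalg.norm(np.cross(X-c,d)) for c,d in rs]
def atz(r,z):
    c,d=r;return c+d*(z-c[2])/d[2]
def project(info,X):
    f=200/np.tan(np.radians(info['vertical_fov']/2))
    K=np.array([[f,0,info['cx']],[0,f,info['cy']],[0,0,1]])
    R=np.array(info['R'])
    return cv2.projectPoints(np.array(X,float).reshape(-1,3),cv2.Rodrigues(R)[0],np.array(info['t'],float),K,np.array([info['k1'],0,0,0.]))[0][:,0]
E
python3 - <<'E'
from geo import *
S=arm.camera_info('scene');T=arm.camera_info('top')
np.set_printoptions(precision=1,suppress=True)
for n,a,b,z in [('cap',(405.4,248.4),(441.4,218.6),83),('rim',(276.2,184.9),(257.1,200.6),38)]:
    print(n,tri([ray(S,*a),ray(T,*b)]),atz(ray(S,*a),z),atz(ray(T,*b),z))
print('base',atz(ray(S,401.9,270.5),0),'foot',atz(ray(T,259.2,203.4),3))
print('flask',atz(ray(T,339,173),60),'big',atz(ray(T,194,229),131))
w=arm.camera_info('wrist');p=arm.read_state();R=w['R'];print(w, -R.T@w['t']-p['tool_pos'])
E
```

```text
cap (array([ 468.3, -315.2,   84.6]), [np.float64(0.7177313659032246), np.float64(0.7177313659032948)]) [ 470.4 -315.2   83. ] [ 468.1 -315.    83. ]
rim (array([525.2, 146. ,  39.9]), [np.float64(0.38171160484532585), np.float64(0.3817116048454843)]) [527.2 147.2  38. ] [525.2 146.5  38. ]
base [ 470.2 -316.2    0. ] foot [522.  145.6   3. ]
flask [590.3 -65.5  60. ] big [447.9 284.1 131. ]
{'vertical_fov': 68.76065956283213, 'cx': 318.5510498737774, 'cy': 197.53253256473405, 'k1': 0.005124743100098684, 'R': array([[ 0.4, -0.9, -0. ],
       [-0.9, -0.3,  0.3],
       [-0.3, -0.1, -1. ]]), 't': array([-624.4,  -38.3,  379.1])} [ 67.1  25.1 124.4]
```

Careful with the scale: shifts go in shares of 62.5 mm and turns go in shares of 180 degrees. That gives: 54 mm is 0.864, 44 mm is 0.704.

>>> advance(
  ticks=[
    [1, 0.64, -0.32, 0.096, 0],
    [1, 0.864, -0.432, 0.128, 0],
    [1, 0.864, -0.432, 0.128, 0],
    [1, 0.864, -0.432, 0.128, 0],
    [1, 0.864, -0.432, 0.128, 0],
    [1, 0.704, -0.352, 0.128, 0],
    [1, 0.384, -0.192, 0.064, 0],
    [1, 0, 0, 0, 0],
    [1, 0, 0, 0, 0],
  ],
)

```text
refused: ticks[0]: [1, 0.64, -0.32, 0.096, 0] is not of type 'number' (schema: type "number"). Nothing was moved.
```

Wrong form. The message asks for one flat list, 5 numbers to a row, no inner brackets, so I'll send the same numbers that way.

>>> advance(
  ticks=[1, 0.64, -0.32, 0.096, 0, 1, 0.864, -0.432, 0.128, 0, 1, 0.864, -0.432, 0.128, 0, 1, 0.864, -0.432, 0.128, 0, 1, 0.864, -0.432, 0.128, 0, 1, 0.704, -0.352, 0.128, 0, 1, 0.384, -0.192, 0.064, 0, 1, 0, 0, 0, 0, 1, 0, 0, 0, 0],
)

```text
time: 1.23
tool_pos: [468.3, -315.8, 199.8]
ee_rot: [-180.0, 0.0, 21.1]
wrist_force: [-0.6, 0.5, 0.4]
opening: 0.999
grip_force: 0.0
```

```bash
python3 - <<'E'
from geo import *
i=arm.camera_info('wrist');im=arm.read_camera('wrist')[:,:,::-1].copy()
b=np.array([469.5,-315.5,0])
print(project(i,[b+[0,0,83],b]))
cv2.imwrite('pics/w1.png',im)
E
```

```text
[[318.08247705 195.90644401]
 [318.17157156 175.30309825]]
```

View pics/w1.png

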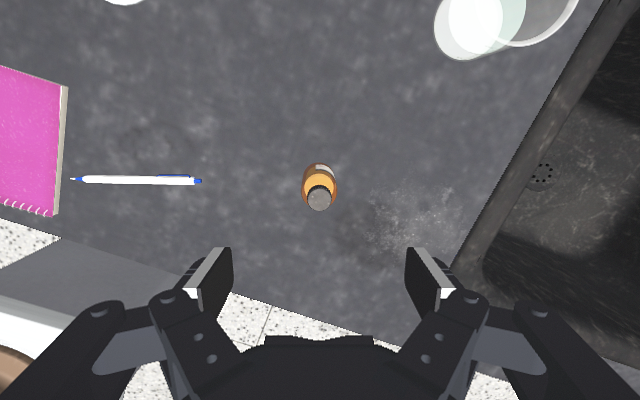

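The cap is at (319,198), against a prediction of (318,196). The bottle is within about 2 mm of the estimate and lies under the TCP. I'll descend and grip.

Converted, 45 mm is 0.72, 40 mm is 0.64.

>>> advance(
  ticks=[1, 0, 0, 0.64, 0, 1, 0, 0, 0.72, 0, 1, 0, 0, 0.56, 0, 1, 0, 0, 0.256, 0, 1, 0, 0, 0.096, 0, 1, 0, 0, 0, 0, 0, 0, 0, 0, 0, 0, 0, 0, 0, 0, 0, 0, 0, 0, 0, 0, 0, 0, 0, 0, 0, 0, 0, 0, 0, 0, 0, 0, 0, 0],
)

```text
time: 2.78
tool_pos: [469.2, -315.7, 59.1]
ee_rot: [180.0, -0.0, 21.1]
wrist_force: [-1.8, 2.0, 5.1]
opening: 0.377
grip_force: 59.5
```

Converted, -50 mm is -0.8, -47 mm is -0.752.

>>> advance(
  ticks=[0, 0, 0, -0.16, 0, 0, 0, 0, -0.64, 0, 0, 0, 0, -0.8, 0, 0, 0, 0, -0.8, 0, 0, 0, 0, -0.32, 0, 0, 0.144, -0.272, 0, 0, 0, 0.288, -0.544, 0, 0, 0, 0.4, -0.752, 0, 0, 0, 0.4, -0.752, 0, 0, 0, 0.4, -0.752, 0, 0, 0, 0.4, -0.752, 0, 0, 0, 0.4, -0.752, 0, 0, 0, 0.4, -0.752, 0, 0, 0, 0.32, -0.624, 0, 0, 0, 0.208, -0.416, 0, 0, 0, 0.1232, -0.208, 0, 0, 0, 0, 0, 0, 0, 0, 0, 0, 0, 0],
)

```text
time: 5.03
tool_pos: [523.6, 145.3, 227.3]
ee_rot: [180.0, 0.1, 21.0]
wrist_force: [-0.1, 0.7, -1.0]
opening: 0.372
grip_force: 60.1
```

```bash
python3 - <<'E'
from geo import *
i=arm.camera_info('wrist');im=arm.read_camera('wrist')[:,:,::-1].copy()
s=np.array([524.5,146,0]);a=np.linspace(0,2*np.pi,60)
for r,z,c in [(35,38,(0,0,255)),(30,38,(0,255,0)),(42,3,(255,0,0))]:
    for p in project(i,[s+[r*np.cos(t),r*np.sin(t),z] for t in a]): cv2.circle(im,tuple(int(round(v)) for v in p),0,c,-1)
cv2.imwrite('pics/w2.png',im)
E
```

```text
(no output)
```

View pics/w2.png

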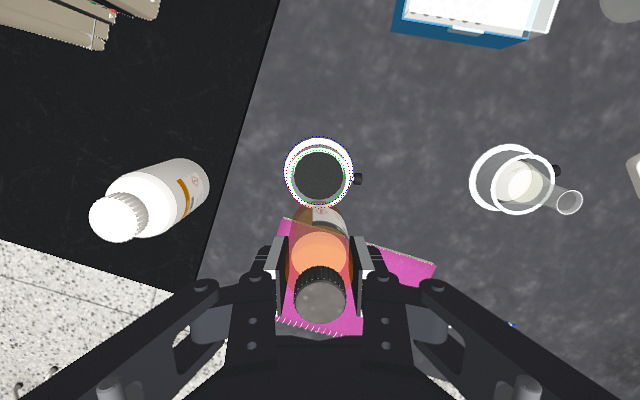

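The projected outline fits the empty stand at (319,172) to about 1 px. The bottle hangs centred in the fingers. I'll lower it to just above the highest possible floor.

Converted, 45 mm is 0.72, 40 mm is 0.64.

>>> advance(
  ticks=[0, 0.016, 0, 0.48, 0, 0, 0, 0, 0.72, 0, 0, 0, 0, 0.64, 0, 0, 0, 0, 0.256, 0, 0, 0, 0, 0.08, 0, 0, 0, 0, 0, 0, 0, 0, 0, 0, 0],
)

```text
time: 5.95
tool_pos: [526.6, 146.8, 93.7]
ee_rot: [180.0, -0.2, 21.1]
wrist_force: [-0.4, 0.3, -1.7]
opening: 0.376
grip_force: 60.1
```

```bash
python3 - <<'E'
from geo import *
for k in range(3):
  im=arm.read_camera('wrist')[:,:,::-1]; print(arm.read_state()['wrist_force'],arm.read_state()['tool_pos'])
E
```

```text
[-0.36420254 -0.36313881 -2.26112427] [526.45707779 146.85933539  93.61081406]
[-0.6225994 -1.0382314 -2.5091355] [526.17842812 146.86051223  93.37793176]
[-0.34925054  0.56489577 -2.42820129] [525.95383405 146.83164328  93.15293689]
```

>>> advance(
  ticks=[0, 0, 0, 0.016, 0, 0, 0, 0, 0.016, 0, 0, 0, 0, 0.016, 0, 0, 0, 0, 0, 0],
)

```text
time: 6.6
tool_pos: [524.9, 146.6, 88.7]
ee_rot: [-180.0, 0.0, 21.1]
wrist_force: [-0.8, -0.1, -3.1]
opening: 0.375
grip_force: 60.1
```

>>> advance(
  ticks=[0, 0, 0, 0, 0, 0, 0, 0, 0, 0],
  only="pos|force",
)

```text
tool_pos: [525.1, 146.6, 89.0]
wrist_force: [0.2, -1.5, -2.0]
grip_force: 60.1
```

>>> advance(
  ticks=[0, 0, 0, 0.016, 0, 0, 0, 0, 0.008, 0, 0, 0, 0, 0, 0],
  only="pos|force",
)

```text
tool_pos: [525.0, 146.6, 87.4]
wrist_force: [0.4, 0.4, -2.7]
grip_force: 60.1
```

>>> advance(
  ticks=[0, 0, 0, 0.016, 0, 0, 0, 0, 0.008, 0, 0, 0, 0, 0, 0],
  only="pos|force",
)

```text
tool_pos: [525.0, 146.6, 85.9]
wrist_force: [0.4, -0.1, -1.9]
grip_force: 60.1
```

Converted, 1 mm is 0.016, 0.5 mm is 0.008.

>>> advance(
  ticks=[0, 0, 0, 0.016, 0, 0, 0, 0, 0.008, 0, 0, 0, 0, 0, 0],
  only="pos|wrist",
)

```text
tool_pos: [525.0, 146.6, 84.4]
wrist_force: [-0.1, 0.4, -2.0]
```

>>> advance(
  ticks=[0, 0, 0, 0.016, 0, 0, 0, 0, 0, 0],
  only="pos|wrist",
)

```text
tool_pos: [525.0, 146.6, 83.4]
wrist_force: [-0.8, 0.5, -2.1]
```

>>> advance(
  ticks=[0, 0, 0, 0.016, 0, 0, 0, 0, 0, 0],
  only="pos|wrist",
)

```text
tool_pos: [525.0, 146.6, 82.4]
wrist_force: [0.0, -0.3, -2.3]
```

Converted, 1 mm is 0.016.

>>> advance(
  ticks=[0, 0, 0, 0.016, 0, 0, 0, 0, 0, 0],
  only="pos|wrist",
)

```text
tool_pos: [525.2, 146.6, 81.5]
wrist_force: [-0.1, -0.2, -1.7]
```

>>> advance(
  ticks=[0, 0, 0, 0.016, 0, 0, 0, 0, 0, 0],
  only="pos|wrist",
)

```text
tool_pos: [525.3, 146.7, 80.8]
wrist_force: [-1.0, -0.4, 0.8]
```

>>> advance(
  ticks=[0, 0, 0, 0.016, 0, 0, 0, 0, 0, 0],
  only="pos|wrist",
)

```text
tool_pos: [525.3, 146.7, 79.9]
wrist_force: [-0.6, -0.3, 2.9]
```

Converted, 1 mm is 0.016.

>>> advance(
  ticks=[0, 0, 0, 0.016, 0, 0, 0, 0, 0, 0],
  only="pos|wrist",
)

```text
tool_pos: [525.4, 146.7, 79.1]
wrist_force: [-1.2, -0.8, 7.1]
```

Contact came at TCP z ≈ 81, and the force is now rising. I'll ease back to a light touch before releasing.

Converted, -1 mm is -0.016, -0.5 mm is -0.008.

>>> advance(
  ticks=[0, 0, 0, -0.016, 0, 0, 0, 0, -0.008, 0, 0, 0, 0, 0, 0, 0, 0, 0, 0, 0],
)

```text
time: 9.98
tool_pos: [525.3, 146.6, 80.0]
ee_rot: [180.0, -0.0, 21.1]
wrist_force: [0.1, -0.2, 2.8]
opening: 0.374
grip_force: 60.7
```

>>> advance(
  ticks=[0.45, 0, 0, 0, 0, 0.5, 0, 0, 0, 0, 0.7, 0, 0, 0, 0, 0.8, 0, 0, 0, 0, 0.8, 0, 0, 0, 0, 0.8, 0, 0, 0, 0],
)

```text
time: 10.72
tool_pos: [525.1, 146.6, 80.0]
ee_rot: [180.0, -0.0, 21.1]
wrist_force: [0.2, -0.7, 0.2]
opening: 0.801
grip_force: 0.0
```

```bash
python3 - <<'E'
from geo import *
a=arm.read_camera('wrist');b=arm.read_camera('scene')[130:250,200:400]
cv2.imwrite('pics/w3.png',np.hstack([cv2.resize(a[180:,170:470],(480,352)),cv2.resize(b[:,:],None,fx=1.6,fy=2.933)[:352]])[:,:,::-1])
E
```

```text
(no output)
```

View pics/w3.png

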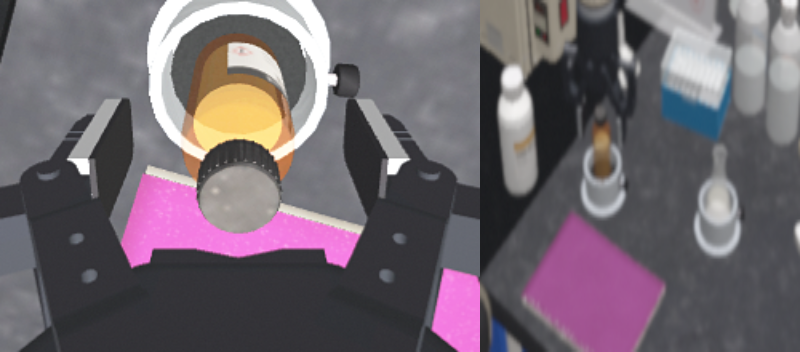

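The bottle stands upright in the cup with the fingers clear on both sides. I'll retreat upward.

Converted, -40 mm is -0.64, -30 mm is -0.48.

>>> advance(
  ticks=[0.8, 0, 0, -0.16, 0, 0.8, 0, 0, -0.48, 0, 0.8, 0, 0, -0.64, 0, 0.8, 0, 0, -0.64, 0, 0.8, 0, 0, -0.48, 0, 0.8, 0, 0, 0, 0, 0.8, 0, 0, 0, 0, 0.8, 0, 0, 0, 0],
)

```text
time: 11.82
tool_pos: [523.8, 146.4, 228.2]
ee_rot: [-180.0, 0.2, 21.1]
wrist_force: [-0.5, -0.5, -0.7]
opening: 0.798
grip_force: 0.0
```

```bash
python3 - <<'E'
from geo import *
i=arm.camera_info('wrist');im=arm.read_camera('wrist')
print(project(i,[[525,146.5,83+22]]))
cv2.imwrite('pics/w4.png',im[:,:,::-1])
E
```

```text
[[318.3348978 193.5599892]]
```

View pics/w4.png

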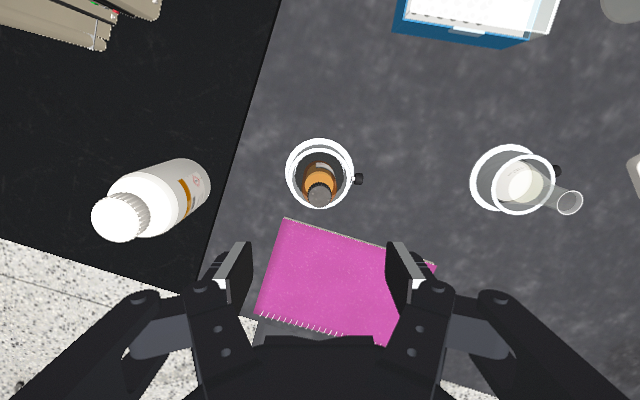

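The cap is at (319,195), as predicted for an upright bottle centred in the cup. The flask and the big bottle haven't moved.

```bash
python3 -c "
from rig import arm
print(arm.close_job())"
```

```text
the job is handed in; nothing more can be done
None
```

The amber bottle stands upright in the empty stand, let go only after I felt the floor (the force rose about 9 N, then I eased back to about 5 N before opening); the flask and the white bottle stayed where they were, and the job is handed in after about 12 s.

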